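# Find the opened aerosol can on the two-pan balance

### The job

One of these three look-alike spray cans has already been used and is clearly lighter; the other two are new. Find it by standing two of the cans on the balance, one on each pan, letting go and letting the beam settle, then stand the used can upright in the red bin. Lower the cans gently, neither dropping them nor pressing hard on the pans, leave the two new ones standing upright on the pans or on the bench, and do not disturb the other things on the bench.

Things in the scene. Friction and masses are not known exactly. Their poses are not given: they have to be found in the camera images.
- can_a_centre (a point): centre (70 mm above its base, on its axis) of one of three look-alike aerosol cans: grey and silver body 52 mm in diameter and 104 mm tall with a teal band and thin orange line, white cap 47 mm in diameter from 108 to 140 mm above the base; 140 mm tall in all, z up along the can. New cans weigh about 210 g, the used one about 130 to 155 g; which of the three is the used one is not known beforehand
- can_b_centre (a point): centre (70 mm above its base, on its axis) of one of three look-alike aerosol cans: grey and silver body 52 mm in diameter and 104 mm tall with a teal band and thin orange line, white cap 47 mm in diameter from 108 to 140 mm above the base; 140 mm tall in all, z up along the can. New cans weigh about 210 g, the used one about 130 to 155 g; which of the three is the used one is not known beforehand
- can_c_centre (a point): centre (70 mm above its base, on its axis) of one of three look-alike aerosol cans: grey and silver body 52 mm in diameter and 104 mm tall with a teal band and thin orange line, white cap 47 mm in diameter from 108 to 140 mm above the base; 140 mm tall in all, z up along the can. New cans weigh about 210 g, the used one about 130 to 155 g; which of the three is the used one is not known beforehand
- balance: grey two-pan bench balance, fixed to the bench; origin at the centre of its foot on the bench, x across it (towards its dial's front), y along the beam towards the left pan. Foot 110 mm (x) by 270 mm (y); the beam's pivot is 68 mm above the bench, a white dial plate 80 mm wide stands up to 133 mm above the bench over the middle with a red pointer before it
- beam (a joint): tilt of the balance beam, rad: 0 is level, positive when the left pan is up (the left load is the lighter), negative when the right pan is up; it stops at +-0.13 (each pan then 14 mm above or below level). Two equal cans leave it within 0.03 of level; a new can against the used one, or one can alone, tips it to the stop. A weak spring (0.3 Nm/rad) brings it level when empty; it settles in about 1.5 s
- pan_left_top (a point): centre of the top face of the left pan (+y end of the beam): a level square steel platform 120 by 120 mm, 3 mm thick, 105 mm along +y from the balance's middle; 92 mm above the bench when the beam is level; the pan moves up and down with the beam and always stays level
- pan_right_top (a point): the same for the right pan (-y end), 105 mm along -y from the balance's middle
- bin_floor (a point): centre of the inner floor (4 mm above the bench) of the red plastic bin for opened stock, fixed to the bench: open top, outside 160 mm (its x) by 140 mm (its y), 65 mm high, walls 4 mm thick
- reel: bystander: cardboard reel of LED strip lying flat, 150 mm in diameter, 36 mm high; origin at the centre of its underside
- glue_bottle: bystander: white squeeze bottle with black nozzle, 40 mm in diameter, 126 mm tall, standing; origin at the centre of its underside
- cutters: bystander: side cutters with a red and a yellow handle, about 140 mm long along x, 14 mm high; origin on the bench by the joint
- iron_stand: bystander: soldering iron resting in a stand with a black foot 85 mm (x) by 130 mm (y); the blue handle leans up towards the stand's +y to about 190 mm above the bench; origin at the centre of the foot's underside
Mind the look-alikes: they are no part of the job. There is more than one size of the part that bears bin_floor; the job needs the largest.

How it is judged:
By the outcome, as a careful person would: the job done as asked, in the order asked, and still so for the second after the job is handed in, with the robot touching nothing.
It also fails if it takes over 67 s, if anything falls off the work surface, if the arm or the gripper's body presses on something with over 40 N, if the wrist force passes 120 N, or if a joint passes its speed limit or range.

### The arm

A 6-joint arm with a two-finger parallel gripper is mounted at the origin on the work surface. World frame = base frame: x ahead of the robot, y to its left, z up, the work surface at z = 0. Lengths are in m, angles in degrees, forces in N, time in s.
With the tool pointing down it reaches from about 0.25 to 0.725 m from the base axis. Payload 9.7 kg.
Tool frame: the origin (TCP) lies midway between the tips of the shut fingers; the grasp point (between the pads) lies 19 mm behind it (bot.hold_point_z is the distance from the TCP to the grasp point, in m); z points along the fingers, y is the line along which they close (so a half turn about z gives the same grasp; the last joint's range is limited). The gripper opens to 85 mm and grips with 20 to 120 N. Pads are 22 mm wide; open, the fingers measure 114 mm over their backs; the gripper's body (76 mm by 85 mm) begins 54 mm behind the grasp point. The pads swing forward as they close: fully open they stand 13 mm farther back than shut.
Start: joints at [76.261, 4.979, 10.078, 95.1, 0, 90], TCP at [0.131, 0.534, 0.197] pointing down, gripper open.
Joint ranges: [-179.16, 179.16], [-48.56, 103.87], [-65.8, 70.77], [-126.05, 130.52], [-82.76, 87.17], [-180, 180]. Speed limits (degrees/s): [127.2, 127.2, 147.25, 180, 180, 180].

### API

Orientations are given as [roll, pitch, yaw] about the fixed x, y, z axes, in that order (R = Rz(yaw) Ry(pitch) Rx(roll)).
In Python, from workcell import bot gives the robot as it stands.
- The arm moves only by the tool play_rows, never from a script. Its argument "steps" is a list that holds one entry, the list of rows, each a list of 4 numbers: the shift along the tool's x, y, z in m, then the turn about the tool's z in rad. In form: [[[tx, ty, tz, yaw], ...]]. A call has exactly 5 rows; each row shifts and turns the commanded pose from where the row before left it, along the tool's axes as they then stand; what a row does not reach is not made up. A row lasts 1/12 s, in which the tool goes at most 41.7 mm and 7.16 degrees, less where a joint would pass 70% of its speed; a pose out of reach is approached as far as the arm can. A call is refused whole if a number of a shift passes 0.0417 or a number of a turn 0.125, either way. A call with a gripper value outside its range is refused whole. "gripper" is the finger opening in m, from 0 to 0.0854, set as the call begins (left out, the last holds). The fingers move at their own pace and stop on an object; "squeeze" is the grip in N (left out, the last holds). Time passes only in rows, so rows that do not move let the fingers close, or fill a call up. It gives the time, the measured TCP pose, the force, the opening and the grip force at its end, in the units of the state.
- bot.get_obs(): the state, without advancing time (a new reading comes with each control period).
- bot.camera(name): name is "side" or "top" or "wrist"; returns a dict with "img" (400x640x3 uint8, blue, green, red), "vfov" (degrees; the focal length in pixels is half the picture's height over the tangent of half this angle, whatever the lens; pixels are square), "cx", "cy" (the principal point, pixels), "D" ([k1, k2, p1, p2, k3] as OpenCV has them; the pictures are not rectified), "xyz" and "attitude" of the camera in the world. Camera axes: x right, y down, z forward; pixel columns grow to the right and rows downward; lengths in m; the calibration is good to about 2 mm. A picture is of the moment at which its call begins. There is no depth.
- bot.job_done(): hands the job in; it is judged then, once.
The state is a dict: "time": time; "q": joint angles; "qd": joint speeds; "joint_efforts": joint torques, N m; "ee_pos": TCP position; "tcp_rot": TCP orientation; "wrist_force": force on the tool from outside, world axes, zero at the start; "torque": the same for the moment, N m; "opening": finger opening in m; "grasp_force": force on a finger pad.
Only numpy, scipy, OpenCV 4.12 (cv2) and the standard library are available. Lean on these libraries where they do the work, as an engineer would, in place of code of your own. Each camera call takes 0.05 s, during which the arm holds its last target. There are 200 camera calls.

## Working session

There is one attempt and no reset: what is moved stays moved. The work goes in short steps, Python scripts to look and compute and a tool call to move; the robot and the scene stay as the last step left them, time stands still between calls to the robot, and variables do not carry over. Pictures are saved under pics/ and viewed, at most 10 in all, crops included, and the job is handed in when it is done.

Besides the shell and the picture viewer there is one more tool, called after "Request:" in YAML: its name, and indented under it one key for each argument. play_rows: Moves the arm, as the interface text tells. Its arguments: {"type":"object","properties":{"steps":{"type":"array","items":{"type":"array","items":{"type":"array","items":{"type":"number"}}}},"gripper":{"type":"number"},"squeeze":{"type":"number"}},"required":["steps"]}

```bash
mkdir -p pics; ls; cat > h.py <<'E'
import numpy as np,cv2
from scipy.spatial.transform import Rotation as R
from workcell import bot
def cam(n,save=None):
    c=bot.camera(n)
    if save: cv2.imwrite('pics/'+save,c['img'])
    return c
def K(c):
    f=200/np.tan(np.radians(c['vfov']/2)); return np.array([[f,0,c['cx']],[0,f,c['cy']],[0,0,1.]])
def Rc(c): 
    a=np.array(c['attitude'],float)
    return a if a.shape==(3,3) else R.from_euler('xyz',a,degrees=True).as_matrix()
def ray(c,u,v,z):
    p=cv2.undistortPoints(np.array([[[u,v]]],float),K(c),np.array(c['D'],float))[0,0]
    d=Rc(c)@np.array([p[0],p[1],1]); o=np.array(c['xyz']); return o+d*(z-o[2])/d[2]
def proj(c,P):
    r=Rc(c).T; t=-r@np.array(c['xyz']); return cv2.projectPoints(np.array([P],float),cv2.Rodrigues(r)[0],t,K(c),np.array(c['D'],float))[0].reshape(-1,2)
E
python3 - <<'E'
from h import *
o=bot.get_obs();print(o)
for n in('side','top'):
    c=cam(n,n+'0.png');print({k:v for k,v in c.items() if k!='img'})
E
```

```text
pics
{'time': 0.0, 'q': array([ 7.62607054e+01,  5.01073033e+00,  1.00345662e+01,  9.50988965e+01,
       -1.72776467e-03,  9.00008598e+01]), 'qd': array([ 0.01147547,  0.0985672 , -0.08504909, -0.02404921,  0.00555098,
        0.09855389]), 'joint_efforts': array([ 5.94801513e-04, -5.20389783e+01,  4.64797497e+01,  1.65480649e-02,
        2.34681502e-04,  1.30988332e-05]), 'ee_pos': array([0.13057287, 0.53399893, 0.19638764]), 'tcp_rot': array([-1.79924939e+02,  1.72888955e-03,  1.66259848e+02]), 'wrist_force': array([0.12462403, 0.09210681, 0.45257801]), 'torque': array([ 0.02789304, -0.00211742, -0.00245983]), 'grasp_force': 0.0, 'opening': 0.08526328476136737}
{'vfov': 46.61630386586223, 'cx': 309.4673084097588, 'cy': 199.6289965657087, 'D': array([0.0321249, 0.       , 0.       , 0.       , 0.       ]), 'xyz': array([ 0.36830771, -1.20569308,  0.79047723]), 'attitude': array([-122.50015797,   -1.45098315,   -9.2267182 ])}
{'vfov': 44.797639140824224, 'cx': 315.40690737836917, 'cy': 202.6757646588484, 'D': array([0.03280884, 0.        , 0.        , 0.        , 0.        ]), 'xyz': array([ 0.30767887, -0.07861254,  1.47651826]), 'attitude': array([-169.23970234,   -0.59537144,  -89.27583086])}
```

View pics/top0.png

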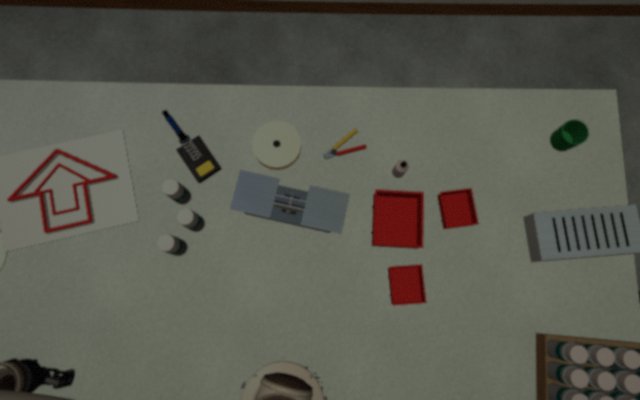

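View pics/side0.png

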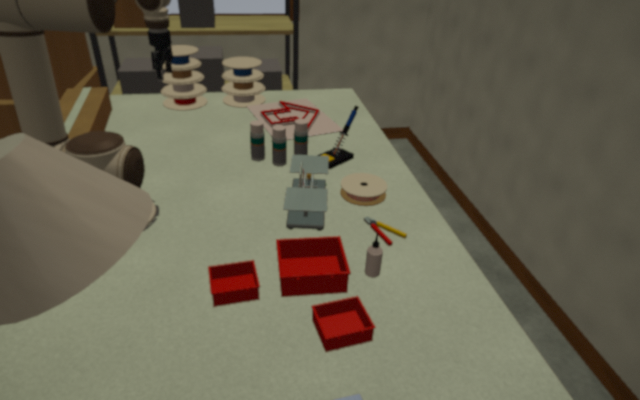

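The top view shows three caps near (173,190), (187,218) and (168,244), the pans near (255,193) and (328,210), and the large bin near (398,219). The side view agrees on which bin is largest.

```bash
python3 - <<'E'
from h import *
c=cam('top');im=c['img'];hsv=cv2.cvtColor(im,cv2.COLOR_BGR2HSV)
for p in((173,187),(187,216),(166,243)):
    print(p,im[p[1],p[0]],im[p[1],p[0]-25], ray(c,*p,.14))
print(im[193,255],im[210,328],im[170,225])
m=((hsv[...,1]>120)&((hsv[...,0]<10)|(hsv[...,0]>170))).astype(np.uint8)
for k in cv2.findContours(m,cv2.RETR_EXTERNAL,cv2.CHAIN_APPROX_NONE)[0]:
    if cv2.contourArea(k)>500:
        b=cv2.boxPoints(cv2.minAreaRect(k)); P=np.array([ray(c,*q,.065) for q in b]);print('red',b.round(1).tolist(),P.round(3).tolist(),P.mean(0).round(3))
m=((hsv[...,0]>98)&(hsv[...,0]<125)&(hsv[...,1]>40)).astype(np.uint8)
for k in cv2.findContours(m,cv2.RETR_EXTERNAL,cv2.CHAIN_APPROX_NONE)[0]:
    if cv2.contourArea(k)>300:
        b=cv2.boxPoints(cv2.minAreaRect(k)); P=np.array([ray(c,*q,.092) for q in b]);print('blue',b.round(1).tolist(),P.round(3).tolist(),P.mean(0).round(3))
a=cv2.resize(im[150:270,140:360],None,fx=3.6,fy=3.6,interpolation=cv2.INTER_CUBIC)
a=cv2.convertScaleAbs(a,alpha=1.5);cv2.imwrite('pics/crop.png',a)
E
```

```text
(173, 187) [106 116 115] [ 97 110 106] [0.60074762 0.31059118 0.14      ]
(187, 216) [105 116 115] [ 99 110 107] [0.51900183 0.26654436 0.14      ]
(166, 243) [104 116 114] [ 95 107 103] [0.44330264 0.31898887 0.14      ]
[89 85 77] [83 83 77] [ 96 109 105]
red [[387.70001220703125, 266.8999938964844], [421.3999938964844, 263.29998779296875], [425.3999938964844, 301.8999938964844], [391.79998779296875, 305.3999938964844]] [[0.39, -0.301, 0.065], [0.402, -0.399, 0.065], [0.293, -0.407, 0.065], [0.282, -0.311, 0.065]] [ 0.342 -0.354  0.065]
red [[371.5, 245.60000610351562], [373.6000061035156, 189.5], [424.0, 191.3000030517578], [421.8999938964844, 247.5]] [[0.451, -0.255, 0.065], [0.619, -0.263, 0.065], [0.615, -0.413, 0.065], [0.448, -0.402, 0.065]] [ 0.533 -0.333  0.065]
red [[437.20001220703125, 192.60000610351562], [471.29998779296875, 186.5], [477.79998779296875, 223.3000030517578], [443.70001220703125, 229.39999389648438]] [[0.612, -0.452, 0.065], [0.632, -0.554, 0.065], [0.521, -0.567, 0.065], [0.502, -0.467, 0.065]] [ 0.567 -0.51   0.065]
red [[7.400000095367432, 198.6999969482422], [64.9000015258789, 131.89999389648438], [124.0, 182.6999969482422], [66.5, 249.5]] [[0.575, 0.806, 0.065], [0.781, 0.664, 0.065], [0.628, 0.477, 0.065], [0.429, 0.622, 0.065]] [0.603 0.642 0.065]
```

View pics/crop.png

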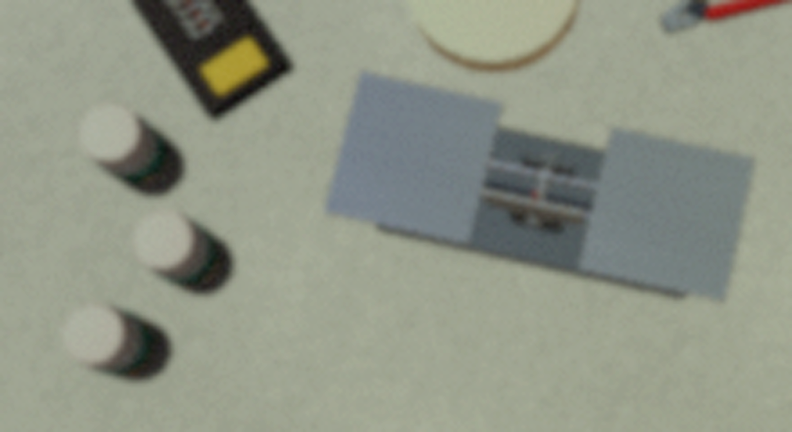

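The crop gives cap centres at (111,131), (165,241) and (96,336), plus the pan corners. The beam looks level.

```bash
python3 - <<'E'
from h import *
c=cam('top');f=lambda u,v,z:ray(c,140+u/3.6,150+v/3.6,z)
s=cam('side')
print('hold',bot.hold_point_z)
for n,p in zip('ABC',((111,131),(165,241),(96,336))):
    q=f(*p,.14);print(n,q.round(4),'side px of top,base',proj(s,[q,[q[0],q[1],0]]).round(0).tolist())
for k in ([(362,72),(502,102),(470,240),(328,212)],[(612,128),(754,156),(724,300),(580,268)]):
    P=np.array([f(*q,.092) for q in k]);print(P.mean(0).round(4),np.linalg.norm(np.diff(P,axis=0),axis=1).round(3))
# bin: project candidate centre rim/floor corners
print(ray(c,398,219,.03))
E
```

```text
hold 0.0187
A [0.6024 0.3167 0.14  ] side px of top,base [[301.0, 121.0], [301.0, 156.0]]
B [0.5163 0.2696 0.14  ] side px of top,base [[278.0, 127.0], [279.0, 163.0]]
C [0.4424 0.3171 0.14  ] side px of top,base [[256.0, 123.0], [257.0, 158.0]]
[0.5961 0.0851 0.092 ] [0.117 0.116 0.116]
[ 0.5527 -0.1189  0.092 ] [0.117 0.12  0.118]
[ 0.53626635 -0.34001959  0.03      ]
```

Request:
play_rows:
  steps:
    - [[-0.029, -0.011, 0, 0], [-0.029, -0.011, 0, 0], [-0.029, -0.011, 0, 0], [-0.029, -0.011, 0, 0], [-0.029, -0.011, 0, 0]]
  gripper: 0.0854
  squeeze: 30

```text
time: 0.67
ee_pos: [0.2593, 0.4454, 0.197]
tcp_rot: [-180.0, 0.0, 166.3]
wrist_force: [0.3, 0.2, -0.8]
opening: 0.0852
grasp_force: 0.0
```

Request:
play_rows:
  steps:
    - [[-0.029, -0.011, 0, 0], [-0.029, -0.011, 0, 0], [-0.029, -0.011, 0, 0], [-0.029, -0.011, 0, 0], [-0.029, -0.011, 0, 0]]

```text
time: 1.08
ee_pos: [0.3873, 0.3574, 0.1971]
tcp_rot: [180.0, 0.0, 166.3]
wrist_force: [0.9, 0.4, 0.0]
opening: 0.0857
grasp_force: 0.0
```

Request:
play_rows:
  steps:
    - [[-0.029, -0.011, 0, 0], [-0.029, -0.011, 0, 0], [-0.029, -0.011, 0, 0], [-0.029, -0.011, 0, 0], [-0.02, -0.009, 0, 0]]

```text
time: 1.5
ee_pos: [0.5075, 0.2731, 0.1967]
tcp_rot: [-180.0, -0.0, 166.2]
wrist_force: [0.6, 0.4, -0.3]
opening: 0.0854
grasp_force: 0.0
```

Request:
play_rows:
  steps:
    - [[0, 0, 0, 0], [0, 0, 0, 0], [0, 0, 0, 0], [0, 0, 0, 0], [0, 0, 0, 0]]

```text
time: 1.92
ee_pos: [0.5051, 0.2754, 0.1973]
tcp_rot: [180.0, 0.0, 166.3]
wrist_force: [-0.4, -0.5, 0.4]
opening: 0.0856
grasp_force: 0.0
```

```bash
cat > d.py <<'E'
import sys
from h import *
o=bot.get_obs();T=R.from_euler('xyz',o['tcp_rot'],degrees=True).as_matrix()
print(o['time'],o['ee_pos'].round(4),o['tcp_rot'].round(2),o['opening'].round(4),o['wrist_force'].round(2))
for a in sys.argv[1:]:
    p=np.array(eval(a)); print(a,'->',(T.T@(p-o['ee_pos'])).round(4))
E
python3 d.py '[.5163,.2696,.2]'
python3 -c "
from h import *
c=cam('wrist','w1.png')
print(proj(c,[[.5163,.2696,.14],[.4424,.3171,.14],[.6024,.3167,.14]]).round(0))"
```

```text
[[320. 219.]
 [364. 100.]
 [404. 304.]]Traceback (most recent call last):
  File "d.py", line 4, in <module>
    print(o['time'],o['ee_pos'].round(4),o['tcp_rot'].round(2),o['opening'].round(4),o['wrist_force'].round(2))
                                                               ^^^^^^^^^^^^^^^^^^
AttributeError: 'float' object has no attribute 'round'
```

View pics/w1.png

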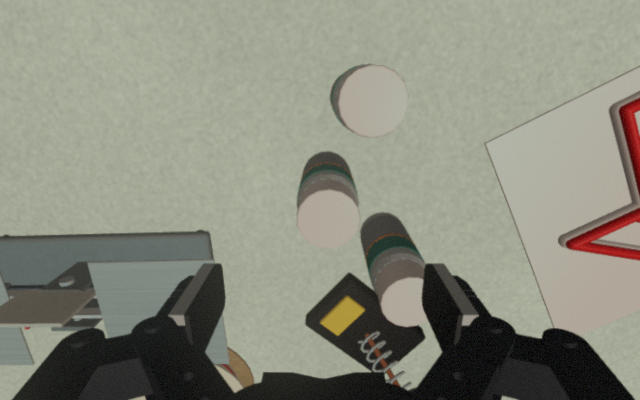

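The wrist view shows caps B at (328,219), C at (372,100) and A at (404,300), within about 8 px of where I expected them.

```bash
sed -i "s/o\['opening'\].round(4)/o['opening']/" d.py
python3 - <<'E'
from h import *
c=cam('wrist')
for p in((328,219),(372,100),(404,301)): print(ray(c,*p,.14).round(4))
E
python3 d.py '[.516,.268,.073]'
```

```text
[0.518 0.275 0.14 ]
[0.4438 0.3223 0.14  ]
[0.6    0.3172 0.14  ]
2.0167 [0.5052 0.2754 0.1973] [1.7998e+02 1.0000e-02 1.6633e+02] 0.08527042265745781 [-0.65 -0.6   0.29]
[.516,.268,.073] -> [-0.0122 -0.0046  0.1243]
```

Request:
play_rows:
  steps:
    - [[-0.012, 0, 0, 0], [0, 0, 0.025, 0], [0, 0, 0.03, 0], [0, 0, 0.03, 0], [0, 0, 0.02, 0]]

```text
time: 2.43
ee_pos: [0.5163, 0.2718, 0.0893]
tcp_rot: [-179.9, -0.1, 166.3]
wrist_force: [-0.0, -0.2, -0.8]
opening: 0.0856
grasp_force: 0.0
```

Request:
play_rows:
  steps:
    - [[0, 0, 0.013, 0], [0, 0, 0.006, 0], [0, 0, 0, 0], [0, 0, 0, 0], [0, 0, 0, 0]]

```text
time: 2.85
ee_pos: [0.5181, 0.2724, 0.0748]
tcp_rot: [179.9, 0.1, 166.3]
wrist_force: [-0.3, -0.9, -0.6]
opening: 0.0855
grasp_force: 0.0
```

Request:
play_rows:
  steps:
    - [[0, 0, 0, 0], [0, 0, 0, 0], [0, 0, 0, 0], [0, 0, 0, 0], [0, 0, 0, 0]]
  gripper: 0.03

```text
time: 3.27
ee_pos: [0.5178, 0.2723, 0.0739]
tcp_rot: [179.9, 0.1, 166.3]
wrist_force: [1.0, 1.4, 3.8]
opening: 0.0462
grasp_force: 30.5
```

Request:
play_rows:
  steps:
    - [[0, 0, 0, 0], [0, 0, 0, 0], [0, 0, 0, 0], [0, 0, 0, 0], [0, 0, 0, 0]]

```text
time: 3.68
ee_pos: [0.5178, 0.2723, 0.0738]
tcp_rot: [179.9, 0.1, 166.3]
wrist_force: [0.5, 1.8, 4.6]
opening: 0.0465
grasp_force: 30.6
```

```bash
python3 d.py '[.553,-.119,.24]'
```

```text
3.6833 [0.5178 0.2723 0.0738] [1.7993e+02 5.0000e-02 1.6627e+02] 0.04649300628372291 [0.53 1.83 4.58]
[.553,-.119,.24] -> [-0.1273 -0.3715 -0.1665]
```

Request:
play_rows:
  steps:
    - [[0, 0, -0.005, 0], [0, 0, -0.015, 0], [0, 0, -0.03, 0], [0, 0, -0.035, 0], [0, 0, -0.035, 0]]
  squeeze: 40

```text
time: 4.1
ee_pos: [0.5164, 0.2712, 0.1934]
tcp_rot: [-179.9, -0.1, 166.3]
wrist_force: [1.8, 0.2, -1.5]
opening: 0.0461
grasp_force: 41.5
```

Request:
play_rows:
  steps:
    - [[0, 0, -0.03, 0], [0, 0, -0.013, 0], [0, 0, 0, 0], [0, 0, 0, 0], [0, 0, 0, 0]]

```text
time: 4.52
ee_pos: [0.517, 0.2716, 0.2341]
tcp_rot: [-179.9, -0.1, 166.3]
wrist_force: [-0.3, 0.3, -1.7]
opening: 0.046
grasp_force: 41.6
```

```bash
python3 d.py '[.553,-.119,.24]'; python3 -c "
from h import *
c=cam('side');cv2.imwrite('pics/s2.png',cv2.resize(c['img'][40:240,180:400],None,fx=3,fy=3))"
```

```text
4.5167 [0.517  0.2716 0.2341] [-1.7988e+02 -1.2000e-01  1.6626e+02] 0.04604026120298249 [-0.34  0.34 -1.75]
[.553,-.119,.24] -> [-0.1278 -0.3709 -0.0054]
```

View pics/s2.png

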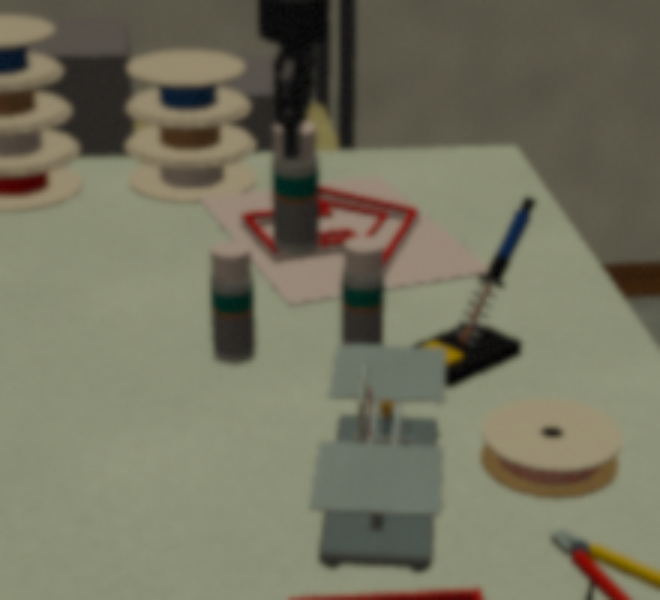

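The view shows can B held upright, clear of A and C, with both pans empty. Next is the right pan.

Request:
play_rows:
  steps:
    - [[-0.006, -0.015, 0, 0], [-0.01, -0.03, 0, 0], [-0.01, -0.03, 0, 0], [-0.01, -0.03, 0, 0], [-0.01, -0.03, 0, 0]]

```text
time: 4.98
ee_pos: [0.5292, 0.1284, 0.2343]
tcp_rot: [-179.9, -0.1, 166.3]
wrist_force: [0.0, -0.0, -1.8]
opening: 0.0463
grasp_force: 41.8
```

Request:
play_rows:
  steps:
    - [[-0.01, -0.03, 0, 0], [-0.01, -0.03, 0, 0], [-0.01, -0.03, 0, 0], [-0.01, -0.03, 0, 0], [-0.01, -0.03, 0, 0]]

```text
time: 5.4
ee_pos: [0.5421, -0.0293, 0.2344]
tcp_rot: [-180.0, -0.1, 166.3]
wrist_force: [1.0, -0.0, -2.4]
opening: 0.0459
grasp_force: 41.8
```

Request:
play_rows:
  steps:
    - [[-0.01, -0.03, 0, 0], [-0.01, -0.03, 0, 0], [-0.008, -0.018, 0, 0], [-0.004, -0.008, 0, 0], [0, 0, 0, 0]]

```text
time: 5.82
ee_pos: [0.5532, -0.1204, 0.2343]
tcp_rot: [-180.0, -0.2, 166.1]
wrist_force: [-0.1, -0.0, -2.1]
opening: 0.0459
grasp_force: 41.7
```

```bash
python3 d.py '[.553,-.119,.166]';python3 -c "
from h import *
c=cam('wrist','w3.png')"
```

```text
5.8167 [ 0.5532 -0.1204  0.2343] [-1.7998e+02 -1.5000e-01  1.6613e+02] 0.04586080900356413 [-0.14 -0.01 -2.08]
[.553,-.119,.166] -> [0.0003 0.0013 0.0683]
```

View pics/w3.png

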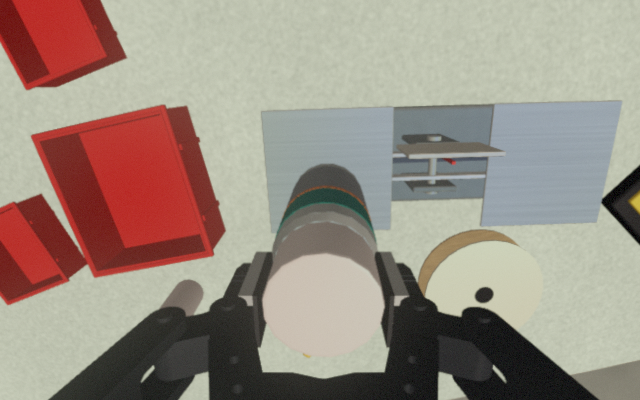

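The wrist view shows can B over the right pan (corners 263,110 and 393,107), the left pan (corners 491,103 / 620,100 / 598,222 / 481,227) and the big bin's rim (33,136 / 165,107 / 213,253 / 95,277).

```bash
python3 - <<'E'
from h import *
c=cam('wrist')
g=lambda L,z:np.array([ray(c,*p,z) for p in L])
P=g([(491,103),(620,100),(598,222),(481,227)],.092);print(P.round(3).tolist(),P.mean(0))
P=g([(263,110),(393,107)],.092);print(P.round(3).tolist())
P=g([(33,136),(165,107),(213,253),(95,277)],.065);print(P.round(3).tolist(),P.mean(0))
E
```

```text
[[0.525, 0.043, 0.092], [0.55, 0.16, 0.092], [0.668, 0.139, 0.092], [0.644, 0.021, 0.092]] [0.59653931 0.09051677 0.092     ]
[[0.482, -0.158, 0.092], [0.508, -0.044, 0.092]]
[[0.449, -0.399, 0.065], [0.457, -0.256, 0.065], [0.617, -0.262, 0.065], [0.614, -0.407, 0.065]] [ 0.53438282 -0.33087622  0.065     ]
```

Request:
play_rows:
  steps:
    - [[0, 0.004, 0.015, 0], [0, 0, 0.02, 0], [0, 0, 0.015, 0], [0, 0, 0.008, 0], [0, 0, 0.004, 0]]

```text
time: 6.33
ee_pos: [0.5539, -0.1136, 0.1728]
tcp_rot: [180.0, -0.1, 166.3]
wrist_force: [0.0, 0.1, -2.1]
opening: 0.0461
grasp_force: 41.7
```

Request:
play_rows:
  steps:
    - [[0, 0, 0.003, 0], [0, 0, 0.002, 0], [0, 0, 0.002, 0], [0, 0, 0.002, 0], [0, 0, 0.002, 0]]

```text
time: 6.75
ee_pos: [0.5548, -0.115, 0.1635]
tcp_rot: [180.0, 0.1, 166.3]
wrist_force: [0.6, 0.3, -1.7]
opening: 0.0461
grasp_force: 41.7
```

Request:
play_rows:
  steps:
    - [[0, 0, 0.002, 0], [0, 0, 0.001, 0], [0, 0, 0.001, 0], [0, 0, 0.001, 0], [0, 0, 0, 0]]

```text
time: 7.17
ee_pos: [0.5545, -0.115, 0.1579]
tcp_rot: [-180.0, -0.0, 166.3]
wrist_force: [-0.5, -1.0, -1.6]
opening: 0.0462
grasp_force: 41.7
```

Pan contact has been made and it follows the can down. I'll continue to the stop.

Request:
play_rows:
  steps:
    - [[0, 0, 0.001, 0], [0, 0, 0.001, 0], [0, 0, 0.001, 0], [0, 0, 0.001, 0], [0, 0, 0, 0]]

```text
time: 7.58
ee_pos: [0.5545, -0.115, 0.1538]
tcp_rot: [-180.0, -0.0, 166.3]
wrist_force: [0.2, 1.0, -2.8]
opening: 0.046
grasp_force: 41.7
```

Request:
play_rows:
  steps:
    - [[0, 0, 0.001, 0], [0, 0, 0, 0], [0, 0, 0, 0], [0, 0, 0, 0], [0, 0, 0, 0]]

```text
time: 8.0
ee_pos: [0.5546, -0.115, 0.1531]
tcp_rot: [-180.0, 0.0, 166.3]
wrist_force: [-0.2, 0.3, -1.8]
opening: 0.0461
grasp_force: 41.7
```

Request:
play_rows:
  steps:
    - [[0, 0, 0.001, 0], [0, 0, 0, 0], [0, 0, 0.0005, 0], [0, 0, 0, 0], [0, 0, 0, 0]]

```text
time: 8.42
ee_pos: [0.5548, -0.115, 0.1521]
tcp_rot: [180.0, 0.1, 166.3]
wrist_force: [-0.2, 0.9, 3.7]
opening: 0.0464
grasp_force: 42.2
```

```bash
python3 d.py; python3 -c "
from h import *
c=cam('side');cv2.imwrite('pics/s4.png',cv2.resize(c['img'][60:260,200:400],None,fx=3,fy=3,interpolation=2))"
```

```text
8.4167 [ 0.5548 -0.115   0.1521] [1.7999e+02 5.0000e-02 1.6626e+02] 0.046357117339055405 [-0.15  0.91  3.66]
```

View pics/s4.png

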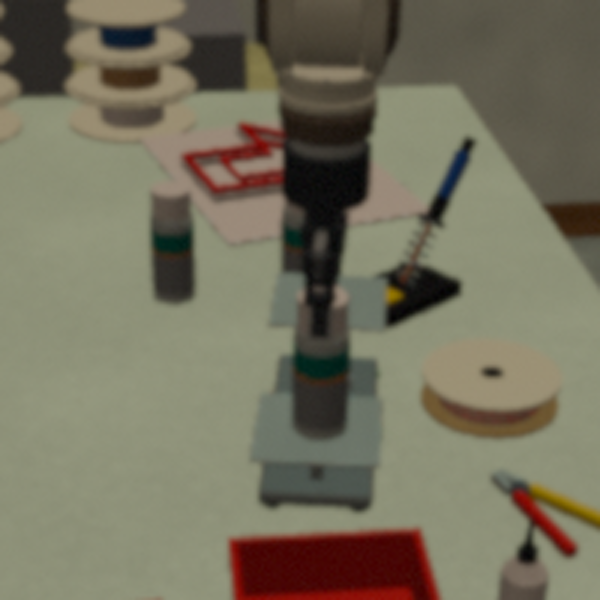

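The view shows can B upright on the lowered right pan. Release it, lift, and go to C.

Request:
play_rows:
  steps:
    - [[0, 0, -0.0005, 0], [0, 0, 0, 0], [0, 0, 0, 0], [0, 0, 0, 0], [0, 0, 0, 0]]
  gripper: 0.0854

```text
time: 8.88
ee_pos: [0.5545, -0.115, 0.1519]
tcp_rot: [-180.0, -0.0, 166.3]
wrist_force: [1.1, -0.9, 0.1]
opening: 0.0855
grasp_force: 0.0
```

Request:
play_rows:
  steps:
    - [[0, 0, -0.005, 0], [0, 0, -0.02, 0], [0, 0, -0.03, 0], [0, 0, -0.03, 0], [0, 0, -0.01, 0]]

```text
time: 9.3
ee_pos: [0.5551, -0.1151, 0.2518]
tcp_rot: [180.0, 0.3, 166.3]
wrist_force: [1.1, -0.2, -0.1]
opening: 0.0851
grasp_force: 0.0
```

Request:
play_rows:
  steps:
    - [[0.007, 0.014, 0, 0], [0.015, 0.028, 0, 0], [0.015, 0.028, 0, 0], [0.015, 0.028, 0, 0], [0.015, 0.028, 0, 0]]

```text
time: 9.72
ee_pos: [0.5188, 0.0244, 0.2475]
tcp_rot: [180.0, 0.0, 166.2]
wrist_force: [0.3, 0.1, 1.2]
opening: 0.0853
grasp_force: 0.0
```

Request:
play_rows:
  steps:
    - [[0.015, 0.028, 0, 0], [0.015, 0.028, 0, 0], [0.015, 0.028, 0, 0], [0.015, 0.028, 0, 0], [0.015, 0.028, 0, 0]]

```text
time: 10.13
ee_pos: [0.4791, 0.1785, 0.2476]
tcp_rot: [180.0, 0.0, 166.3]
wrist_force: [-0.0, -0.3, -0.1]
opening: 0.0855
grasp_force: 0.0
```

Request:
play_rows:
  steps:
    - [[0.015, 0.028, 0, 0], [0.015, 0.028, 0, 0], [0.015, 0.028, 0, 0], [0.01, 0.018, 0, 0], [0, 0, 0, 0]]

```text
time: 10.55
ee_pos: [0.4494, 0.2925, 0.247]
tcp_rot: [180.0, -0.0, 166.5]
wrist_force: [1.0, -0.1, 0.2]
opening: 0.0855
grasp_force: 0.0
```

```bash
python3 d.py '[.443,.32,.074]';python3 - <<'E'
from h import *
c=cam('side');h=cv2.cvtColor(c['img'],cv2.COLOR_BGR2HSV)
m=((h[...,0]>75)&(h[...,0]<100)&(h[...,1]>90)).astype(np.uint8)
n,l,st,ce=cv2.connectedComponentsWithStats(m)
for s,q in zip(st,ce):
    if s[4]>15: print(s,q.round(1))
w=cam('wrist');print(proj(w,[[.443,.32,.14]]).round(0))
g=(w['img'].min(2)>np.percentile(w['img'].min(2),90)).astype(np.uint8)
n,l,st,ce=cv2.connectedComponentsWithStats(g)
for s,q in zip(st,ce):
    if s[4]>1500: print(s,q.round(1))
E
```

```text
10.55 [0.4494 0.2925 0.247 ] [ 1.7997e+02 -4.0000e-02  1.6646e+02] 0.08549684268673119 [ 1.   -0.08  0.18]
[.443,.32,.074] -> [0.0126 0.0252 0.173 ]
[     0      0    640    400 255802] [319.5 199.5]
[295 137  11   5  50] [300.2 138.8]
[252 138  11   6  48] [257.1 140.6]
[298 178  18   7  98] [306.5 180.9]
[[356. 168.]]
[     0      0    640    400 236600] [306.8 201.2]
[  461    98   179   225 12019] [531.9 202.1]
```

Request:
play_rows:
  steps:
    - [[0.012, 0.025, 0, 0], [0, 0, 0.02, 0], [0, 0, 0.03, 0], [0, 0, 0.01, 0], [0, 0, 0, 0]]

```text
time: 11.07
ee_pos: [0.4442, 0.3148, 0.1847]
tcp_rot: [-179.8, -0.2, 166.2]
wrist_force: [-0.8, 0.2, 0.3]
opening: 0.0851
grasp_force: 0.0
```

```bash
python3 d.py '[.443,.32,.074]';python3 - <<'E'
from h import *
w=cam('wrist');print(proj(w,[[.443,.32,.14]]).round(0))
p=proj(w,[[.443,.32,.14]])[0].astype(int);g=cv2.GaussianBlur(cv2.cvtColor(w['img'],cv2.COLOR_BGR2GRAY),(5,5),0)
c=cv2.HoughCircles(g,cv2.HOUGH_GRADIENT,1,60,param1=60,param2=20,minRadius=25,maxRadius=70);print(c[0][:6] if c is not None else c)
E
```

```text
11.0667 [0.4442 0.3148 0.1847] [-1.798e+02 -1.600e-01  1.662e+02] 0.08513985706338842 [-0.81  0.17  0.26]
[.443,.32,.074] -> [0.0021 0.0051 0.1107]
[[332. 205.]]
[[545.5 241.5  67.2]
 [336.5 206.5  32.4]
 [373.5 356.5  28.6]
 [433.5 325.5  54.8]
 [634.5 199.5  44. ]
 [573.5 344.5  62.8]]
```

The cap is found at (336,206) against a predicted (332,205), so I'll descend and grasp.

Request:
play_rows:
  steps:
    - [[0.002, 0.005, 0.01, 0], [0, 0, 0.03, 0], [0, 0, 0.03, 0], [0, 0, 0.02, 0], [0, 0, 0.012, 0]]

```text
time: 11.53
ee_pos: [0.4439, 0.3215, 0.0835]
tcp_rot: [-180.0, -0.0, 166.2]
wrist_force: [-0.0, -0.4, 0.1]
opening: 0.0854
grasp_force: 0.0
```

Request:
play_rows:
  steps:
    - [[0, 0, 0.008, 0], [0, 0, 0, 0], [0, 0, 0, 0], [0, 0, 0, 0], [0, 0, 0, 0]]

```text
time: 11.95
ee_pos: [0.4448, 0.3222, 0.0786]
tcp_rot: [179.9, 0.1, 166.3]
wrist_force: [0.2, 0.0, 0.5]
opening: 0.0858
grasp_force: 0.0
```

Request:
play_rows:
  steps:
    - [[0, 0, 0, 0], [0, 0, 0, 0], [0, 0, 0, 0], [0, 0, 0, 0], [0, 0, 0, 0]]
  gripper: 0.03
  squeeze: 30

```text
time: 12.37
ee_pos: [0.4443, 0.3219, 0.0776]
tcp_rot: [180.0, 0.0, 166.3]
wrist_force: [0.2, 0.1, 2.9]
opening: 0.0462
grasp_force: 30.7
```

Request:
play_rows:
  steps:
    - [[0, 0, 0, 0], [0, 0, 0, 0], [0, 0, 0, 0], [0, 0, 0, 0], [0, 0, 0, 0]]
  squeeze: 40

```text
time: 12.78
ee_pos: [0.4444, 0.322, 0.0776]
tcp_rot: [180.0, 0.0, 166.3]
wrist_force: [0.4, 0.4, 4.9]
opening: 0.0462
grasp_force: 40.3
```

```bash
python3 d.py '[.596,.088,.234]'
```

```text
12.7833 [0.4444 0.322  0.0776] [1.7995e+02 3.0000e-02 1.6626e+02] 0.04622397619153115 [0.45 0.42 4.9 ]
[.596,.088,.234] -> [-0.203  -0.1911 -0.1564]
```

Request:
play_rows:
  steps:
    - [[0, 0, -0.005, 0], [0, 0, -0.015, 0], [0, 0, -0.03, 0], [0, 0, -0.035, 0], [0, 0, -0.035, 0]]

```text
time: 13.2
ee_pos: [0.4434, 0.3211, 0.1976]
tcp_rot: [-179.9, -0.1, 166.3]
wrist_force: [-0.1, 0.3, -1.1]
opening: 0.0463
grasp_force: 41.4
```

Request:
play_rows:
  steps:
    - [[0, 0, -0.03, 0], [-0.01, -0.01, -0.01, 0], [-0.02, -0.019, 0, 0], [-0.025, -0.023, 0, 0], [-0.025, -0.023, 0, 0]]

```text
time: 13.62
ee_pos: [0.5042, 0.229, 0.2371]
tcp_rot: [-180.0, -0.0, 166.3]
wrist_force: [0.6, 0.9, -0.4]
opening: 0.0458
grasp_force: 41.5
```

Request:
play_rows:
  steps:
    - [[-0.025, -0.023, 0, 0], [-0.025, -0.023, 0, 0], [-0.025, -0.023, 0, 0], [-0.02, -0.019, 0, 0], [-0.016, -0.016, 0, 0]]

```text
time: 14.03
ee_pos: [0.5878, 0.1003, 0.2363]
tcp_rot: [-179.9, -0.1, 166.2]
wrist_force: [1.1, -0.1, -2.0]
opening: 0.046
grasp_force: 41.4
```

Request:
play_rows:
  steps:
    - [[-0.01, -0.01, 0, 0], [-0.002, -0.002, 0, 0], [0, 0, 0, 0], [0, 0, 0, 0], [0, 0, 0, 0]]

```text
time: 14.45
ee_pos: [0.5955, 0.089, 0.2372]
tcp_rot: [180.0, -0.0, 166.3]
wrist_force: [-0.8, 1.0, -1.1]
opening: 0.0461
grasp_force: 41.5
```

```bash
python3 d.py '[.596,.088,.19]'
```

```text
14.45 [0.5955 0.089  0.2372] [ 1.7999e+02 -1.0000e-02  1.6633e+02] 0.04608265889444082 [-0.77  1.01 -1.14]
[.596,.088,.19] -> [-0.0008 -0.0009  0.0472]
```

Request:
play_rows:
  steps:
    - [[0, 0, 0.012, 0], [0, 0, 0.015, 0], [0, 0, 0.012, 0], [0, 0, 0.006, 0], [0, 0, 0.003, 0]]

```text
time: 14.87
ee_pos: [0.5952, 0.0888, 0.1884]
tcp_rot: [-180.0, -0.1, 166.3]
wrist_force: [-1.1, 0.7, -1.6]
opening: 0.0461
grasp_force: 41.5
```

Request:
play_rows:
  steps:
    - [[0, 0, 0.002, 0], [0, 0, 0.002, 0], [0, 0, 0.0015, 0], [0, 0, 0.001, 0], [0, 0, 0, 0]]

```text
time: 15.28
ee_pos: [0.5961, 0.0881, 0.183]
tcp_rot: [180.0, 0.0, 166.3]
wrist_force: [-0.6, 0.7, 0.4]
opening: 0.046
grasp_force: 41.5
```

Request:
play_rows:
  steps:
    - [[0, 0, 0.001, 0], [0, 0, 0.001, 0], [0, 0, 0.001, 0], [0, 0, 0.001, 0], [0, 0, 0.001, 0]]

```text
time: 15.7
ee_pos: [0.596, 0.088, 0.1776]
tcp_rot: [180.0, 0.0, 166.3]
wrist_force: [0.4, 0.4, 1.0]
opening: 0.0459
grasp_force: 41.7
```

Request:
play_rows:
  steps:
    - [[0, 0, 0.001, 0], [0, 0, 0.001, 0], [0, 0, 0.001, 0], [0, 0, 0, 0], [0, 0, 0, 0]]

```text
time: 16.12
ee_pos: [0.5959, 0.0879, 0.1745]
tcp_rot: [-180.0, -0.0, 166.3]
wrist_force: [0.6, 0.8, 0.1]
opening: 0.0459
grasp_force: 41.7
```

Request:
play_rows:
  steps:
    - [[0, 0, 0, 0], [0, 0, 0, 0], [0, 0, 0, 0], [0, 0, 0, 0], [0, 0, 0, 0]]
  gripper: 0.0854

```text
time: 16.53
ee_pos: [0.5959, 0.0879, 0.1746]
tcp_rot: [-180.0, -0.0, 166.3]
wrist_force: [0.6, -0.1, 0.3]
opening: 0.0851
grasp_force: 0.0
```

Request:
play_rows:
  steps:
    - [[0, 0, -0.005, 0], [0, 0, -0.02, 0], [0, 0, -0.03, 0], [0, 0, -0.025, 0], [0, 0, -0.015, 0]]

```text
time: 16.95
ee_pos: [0.5961, 0.088, 0.273]
tcp_rot: [179.9, 0.2, 166.3]
wrist_force: [-1.1, -0.8, 1.7]
opening: 0.0852
grasp_force: 0.0
```

Request:
play_rows:
  steps:
    - [[0, 0, 0, 0], [0, 0, 0, 0], [0, 0, 0, 0], [0, 0, 0, 0], [0, 0, 0, 0]]

```text
time: 17.37
ee_pos: [0.5956, 0.0879, 0.2685]
tcp_rot: [-180.0, -0.1, 166.3]
wrist_force: [0.4, 0.5, -0.3]
opening: 0.0853
grasp_force: 0.0
```

Request:
play_rows:
  steps:
    - [[0, 0, 0, 0], [0, 0, 0, 0], [0, 0, 0, 0], [0, 0, 0, 0], [0, 0, 0, 0]]

```text
time: 17.78
ee_pos: [0.5959, 0.088, 0.2695]
tcp_rot: [180.0, -0.0, 166.3]
wrist_force: [-0.2, 0.6, 0.1]
opening: 0.0853
grasp_force: 0.0
```

Request:
play_rows:
  steps:
    - [[0, 0, 0, 0], [0, 0, 0, 0], [0, 0, 0, 0], [0, 0, 0, 0], [0, 0, 0, 0]]

```text
time: 18.2
ee_pos: [0.5959, 0.088, 0.2696]
tcp_rot: [180.0, -0.0, 166.3]
wrist_force: [-0.3, -1.3, -0.5]
opening: 0.0853
grasp_force: 0.0
```

```bash
python3 d.py; python3 - <<'E'
from h import *
c=cam('side');h=cv2.cvtColor(c['img'],cv2.COLOR_BGR2HSV)
m=((h[...,0]>75)&(h[...,0]<100)&(h[...,1]>90)).astype(np.uint8)
n,l,st,ce=cv2.connectedComponentsWithStats(m)
for s,q in zip(st,ce):
    if 15<s[4]<1e4: print(s,q.round(1))
for z in(.078,.092,.106): print(z,'L',proj(c,[[.596,.088,z+.065]]).round(1),'R',proj(c,[[.555,-.115,z+.065]]).round(1))
cv2.imwrite('pics/s5.png',cv2.resize(c['img'][60:260,200:400],None,fx=3,fy=3,interpolation=2))
E
```

```text
18.2 [0.5959 0.088  0.2696] [180.    -0.   166.26] 0.08533346805320491 [-0.32 -1.35 -0.5 ]
[295 136  22   8 113] [306.2 139.3]
[298 177  18   8 101] [306.6 180.9]
0.078 L [[309.8 148.8]] R [[306.9 182.1]]
0.092 L [[309.9 144.7]] R [[307.  177.7]]
0.106 L [[310.  140.6]] R [[307.2 173.2]]
```

View pics/s5.png

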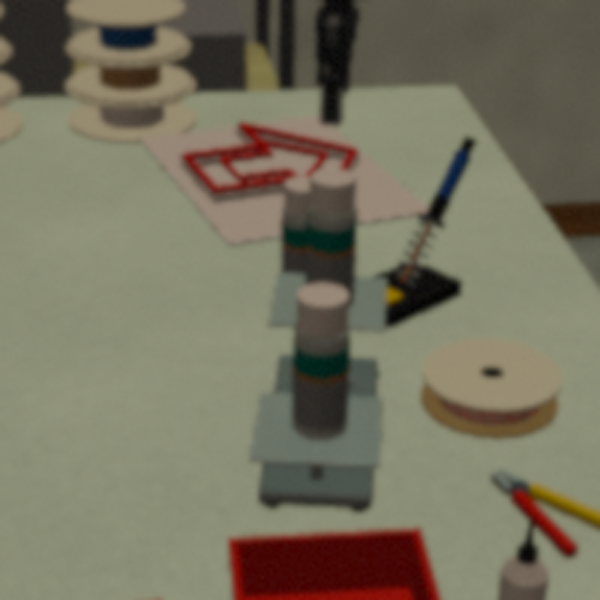

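The bands show the right pan still at its lower stop (row 181) and the left pan up (row 139, stop height). B is therefore heavier and C, on the left pan, is the used can. I'll regrasp it.

Request:
play_rows:
  steps:
    - [[0, 0, 0.015, 0], [0, 0, 0.03, 0], [0, 0, 0.025, 0], [0, 0, 0.012, 0], [0, 0, 0.005, 0]]

```text
time: 18.67
ee_pos: [0.5949, 0.0878, 0.18]
tcp_rot: [-179.9, -0.2, 166.3]
wrist_force: [-0.5, 0.2, 0.7]
opening: 0.0857
grasp_force: 0.0
```

Request:
play_rows:
  steps:
    - [[0, 0, 0, 0], [0, 0, 0, 0], [0, 0, 0, 0], [0, 0, 0, 0], [0, 0, 0, 0]]

```text
time: 19.08
ee_pos: [0.5964, 0.088, 0.1835]
tcp_rot: [180.0, 0.1, 166.3]
wrist_force: [0.4, -0.2, -0.5]
opening: 0.0854
grasp_force: 0.0
```

Request:
play_rows:
  steps:
    - [[0, 0, 0, 0], [0, 0, 0, 0], [0, 0, 0, 0], [0, 0, 0, 0], [0, 0, 0, 0]]
  gripper: 0.03
  squeeze: 30

```text
time: 19.5
ee_pos: [0.596, 0.088, 0.1826]
tcp_rot: [180.0, 0.0, 166.3]
wrist_force: [0.5, 0.1, 0.5]
opening: 0.046
grasp_force: 33.6
```

Request:
play_rows:
  steps:
    - [[0, 0, 0, 0], [0, 0, 0, 0], [0, 0, 0, 0], [0, 0, 0, 0], [0, 0, 0, 0]]
  squeeze: 40

```text
time: 19.92
ee_pos: [0.596, 0.088, 0.1826]
tcp_rot: [180.0, 0.0, 166.3]
wrist_force: [0.1, -0.1, 0.7]
opening: 0.0455
grasp_force: 41.4
```

Request:
play_rows:
  steps:
    - [[0, 0, -0.004, 0], [0, 0, -0.012, 0], [0, 0, -0.022, 0], [0, 0, -0.022, 0], [0, 0, -0.01, 0]]

```text
time: 20.33
ee_pos: [0.5961, 0.0879, 0.2554]
tcp_rot: [180.0, 0.1, 166.3]
wrist_force: [0.6, 0.1, -1.1]
opening: 0.0459
grasp_force: 41.4
```

```bash
python3 d.py '[.4,-.08,.25]' '[.534,-.332,.25]'
```

```text
20.3333 [0.5961 0.0879 0.2554] [1.7996e+02 1.3000e-01 1.6626e+02] 0.045883996818103415 [ 0.61  0.1  -1.12]
[.4,-.08,.25] -> [ 0.1506 -0.2097  0.0049]
[.534,-.332,.25] -> [-0.0394 -0.4227  0.0052]
```

Request:
play_rows:
  steps:
    - [[0.009, -0.012, 0, 0], [0.018, -0.025, 0, 0], [0.02, -0.028, 0, 0], [0.02, -0.028, 0, 0], [0.02, -0.028, 0, 0]]

```text
time: 20.75
ee_pos: [0.4813, -0.0096, 0.2524]
tcp_rot: [-180.0, -0.0, 166.3]
wrist_force: [0.3, -0.6, -0.2]
opening: 0.0459
grasp_force: 41.5
```

Request:
play_rows:
  steps:
    - [[0.02, -0.028, 0, 0], [0.02, -0.028, 0, 0], [0.016, -0.022, 0, 0], [0.008, -0.012, 0, 0], [0, 0, 0, 0]]

```text
time: 21.17
ee_pos: [0.3973, -0.0826, 0.2536]
tcp_rot: [-180.0, 0.1, 166.1]
wrist_force: [1.2, -0.7, -1.3]
opening: 0.0459
grasp_force: 41.6
```

Request:
play_rows:
  steps:
    - [[-0.01, -0.011, 0, 0], [-0.02, -0.022, 0, 0], [-0.022, -0.025, 0, 0], [-0.022, -0.025, 0, 0], [-0.022, -0.025, 0, 0]]

```text
time: 21.58
ee_pos: [0.4678, -0.2099, 0.2525]
tcp_rot: [180.0, 0.0, 166.3]
wrist_force: [1.0, 1.0, -1.3]
opening: 0.0459
grasp_force: 41.7
```

Request:
play_rows:
  steps:
    - [[-0.022, -0.025, 0, 0], [-0.022, -0.025, 0, 0], [-0.022, -0.025, 0, 0], [-0.018, -0.02, 0, 0], [-0.009, -0.01, 0, 0]]

```text
time: 22.0
ee_pos: [0.5337, -0.3352, 0.2506]
tcp_rot: [180.0, -0.1, 166.2]
wrist_force: [-0.2, -0.2, -0.9]
opening: 0.0458
grasp_force: 41.7
```

Request:
play_rows:
  steps:
    - [[0, 0, 0, 0], [0, 0, 0, 0], [0, 0, 0, 0], [0, 0, 0, 0], [0, 0, 0, 0]]

```text
time: 22.42
ee_pos: [0.5321, -0.332, 0.2533]
tcp_rot: [-180.0, 0.0, 166.3]
wrist_force: [-0.1, -0.1, -1.3]
opening: 0.046
grasp_force: 41.7
```

```bash
python3 d.py '[.534,-.332,.0806]'; python3 -c "
from h import *
cam('wrist','w6.png')"
```

```text
22.4167 [ 0.5321 -0.332   0.2533] [-1.7999e+02  4.0000e-02  1.6631e+02] 0.04595328636184895 [-0.1  -0.09 -1.25]
[.534,-.332,.0806] -> [-0.0017  0.0005  0.1727]
```

View pics/w6.png

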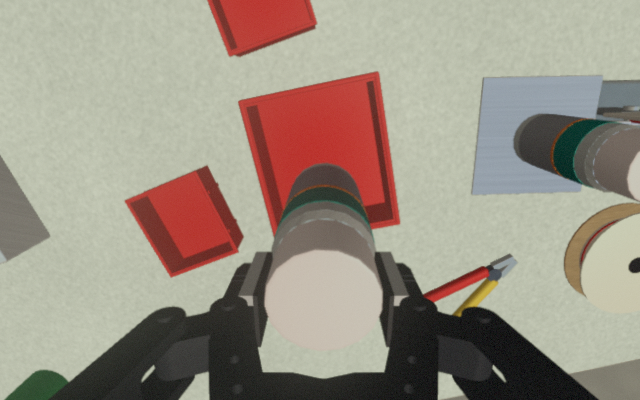

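The view shows the can centred over the large bin (rim corners 240,100 / 380,73 / 399,224), and can B still upright on the right pan. Lowering now.

Request:
play_rows:
  steps:
    - [[-0.001, 0, 0.015, 0], [0, 0, 0.03, 0], [0, 0, 0.035, 0], [0, 0, 0.035, 0], [0, 0, 0.025, 0]]

```text
time: 22.88
ee_pos: [0.5322, -0.3322, 0.1098]
tcp_rot: [180.0, -0.1, 166.3]
wrist_force: [-0.2, -0.6, -1.2]
opening: 0.0458
grasp_force: 41.8
```

Request:
play_rows:
  steps:
    - [[0, 0, 0.013, 0], [0, 0, 0.006, 0], [0, 0, 0.003, 0], [0, 0, 0, 0], [0, 0, 0, 0]]

```text
time: 23.3
ee_pos: [0.5337, -0.3334, 0.0921]
tcp_rot: [-180.0, 0.1, 166.3]
wrist_force: [1.0, -0.2, -0.9]
opening: 0.0459
grasp_force: 41.8
```

Request:
play_rows:
  steps:
    - [[0, 0, 0.0015, 0], [0, 0, 0.0015, 0], [0, 0, 0.0015, 0], [0, 0, 0.0015, 0], [0, 0, 0, 0]]

```text
time: 23.72
ee_pos: [0.533, -0.3331, 0.0843]
tcp_rot: [180.0, -0.0, 166.3]
wrist_force: [0.6, 0.5, -1.3]
opening: 0.046
grasp_force: 41.8
```

Request:
play_rows:
  steps:
    - [[0, 0, 0.001, 0], [0, 0, 0.001, 0], [0, 0, 0.0005, 0], [0, 0, 0, 0], [0, 0, 0, 0]]

```text
time: 24.13
ee_pos: [0.5331, -0.3332, 0.082]
tcp_rot: [-180.0, -0.0, 166.3]
wrist_force: [0.4, 0.3, -1.9]
opening: 0.0458
grasp_force: 41.8
```

Request:
play_rows:
  steps:
    - [[0, 0, 0.0005, 0], [0, 0, 0, 0], [0, 0, 0.0005, 0], [0, 0, 0, 0], [0, 0, 0, 0]]

```text
time: 24.55
ee_pos: [0.5333, -0.3332, 0.0814]
tcp_rot: [-180.0, 0.0, 166.3]
wrist_force: [0.1, 0.1, 0.3]
opening: 0.0457
grasp_force: 42.0
```

Contact with the bin floor, force about +1.6 N. Release and retreat.

Request:
play_rows:
  steps:
    - [[0, 0, 0, 0], [0, 0, 0, 0], [0, 0, 0, 0], [0, 0, 0, 0], [0, 0, 0, 0]]
  gripper: 0.0854

```text
time: 24.97
ee_pos: [0.5331, -0.3332, 0.081]
tcp_rot: [180.0, -0.0, 166.3]
wrist_force: [-0.2, -0.7, 0.0]
opening: 0.0851
grasp_force: 0.0
```

Request:
play_rows:
  steps:
    - [[0, 0, -0.005, 0], [0, 0, -0.02, 0], [0, 0, -0.03, 0], [0, 0, -0.035, 0], [0, 0, -0.035, 0]]

```text
time: 25.38
ee_pos: [0.5326, -0.3329, 0.2076]
tcp_rot: [180.0, -0.0, 166.3]
wrist_force: [0.7, -0.1, 0.4]
opening: 0.0858
grasp_force: 0.0
```

Request:
play_rows:
  steps:
    - [[0, 0, -0.03, 0], [0.02, 0, -0.015, 0], [0.03, 0, 0, 0], [0.03, 0, 0, 0], [0.02, 0, 0, 0]]

```text
time: 25.8
ee_pos: [0.4342, -0.3089, 0.2521]
tcp_rot: [-180.0, 0.0, 166.3]
wrist_force: [0.6, 0.6, 0.1]
opening: 0.0849
grasp_force: 0.0
```

Request:
play_rows:
  steps:
    - [[0, 0, 0, 0], [0, 0, 0, 0], [0, 0, 0, 0], [0, 0, 0, 0], [0, 0, 0, 0]]

```text
time: 26.22
ee_pos: [0.4366, -0.3095, 0.2506]
tcp_rot: [180.0, -0.0, 166.3]
wrist_force: [0.4, -0.7, -0.3]
opening: 0.0856
grasp_force: 0.0
```

```bash
python3 d.py; python3 -c "
from h import *
cv2.imwrite('pics/s7.png',cv2.resize(cam('side')['img'][90:330,190:430],None,fx=2.4,fy=2.4))"
```

```text
26.2167 [ 0.4366 -0.3095  0.2506] [ 1.7998e+02 -4.0000e-02  1.6628e+02] 0.08559534870570586 [ 0.4  -0.74 -0.28]
```

View pics/s7.png

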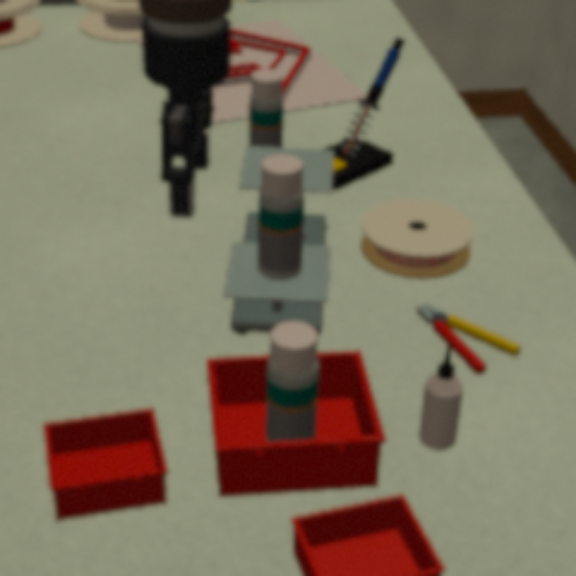

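The view shows the used can upright in the large bin at (292,380), B upright on the right pan and A on the bench, with nothing else disturbed.

```bash
python3 -c "
from workcell import bot
print(bot.job_done())"
```

```text
the job is handed in; nothing more can be done
None
```

The used can was can C: it rose to the stop against can B on the balance. It now stands upright in the large red bin, with B upright on the right pan and A on the bench, and the job was handed in at about 26 s.

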